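# Open the board holder by one hole

## Robot

A 6-joint arm with a two-finger parallel gripper is mounted at the origin on a cart in front of the work surface, level with it; the furniture and walls round the work are solid. World frame = base frame: x ahead of the robot, y to its left, z up, the work surface at z = 0. Lengths are in m, angles in rad, forces in N, time in s.
With the tool pointing down it reaches from about 0.325 to 0.85 m from the base axis. Payload 4.4 kg.
Tool frame: the origin (TCP) lies on the centre line of the jaws, within the pads' length; the fingertips stand 19 mm ahead of it and the grasp point (between the pads) is the TCP; z points along the fingers, y is the line along which they close (so a half turn about z gives the same grasp; the last joint's range is limited). The gripper opens to 94 mm and grips with 3 to 60 N. Pads are 16 mm wide; open, the fingers measure 119 mm over their backs; the gripper's body (75 mm by 177 mm) begins 78 mm behind the grasp point.
Start: joints at [1.083, 0.207, 1.542, -0, 1.393, -0.15], TCP at [0.191, 0.543, 0.224] pointing down, gripper open.
Joint ranges: [-2.73, 2.73], [-0.86, 2.22], [0.23, 2.46], [-1.11, 4.25], [0.08, 2.63], [-2.82, 2.82]. Speed limits (rad/s): [2.79, 2.79, 3.14, 3.14, 3.14, 3.14].

## Interface

Orientations are given as a rotation vector (axis times angle).
In Python, from station import manip, imaging gives the robot as it stands.
- The arm moves only by the tool jog_arm, never from a script. Its arguments are lists of equal length, an entry for each row: "delta_pos": the shift along the world's x, y, z in cm, a list of three; "yaw": the turn about the world's z in units of 6 degrees (1.0 is 6 degrees); "jaw": the closure, from 0 (fully open) to 1 (shut). In form: {"delta_pos": [[dx, dy, dz], ...], "yaw": [yaw, ...], "jaw": [jaw, ...]}. A call has 1 to 20 rows; each row shifts and turns the commanded pose from where the row before left it; what a row does not reach is not made up. A row lasts 1/10 s, in which the tool goes at most 50 mm and 8.59 degrees, less where a joint would pass 70% of its speed; a pose out of reach is approached as far as the arm can. A call is refused whole if a number of a shift passes 5 or a number of a turn 1, either way. A call with a gripper value outside its range is refused whole. The fingers move at their own pace and stop on an object; the grip force is fixed at half the most. Time passes only in rows, so rows that do not move let the fingers close. It gives the time, the measured TCP pose, the force, the opening and the grip force at its end, in the units of the state.
- manip.state(): the state, without advancing time (a new reading comes with each control period).
- imaging.get_image(name): name is "scene" or "top" or "wrist"; returns a dict with "img" (420x560x3 uint8, red, green, blue), "fov_y" (degrees; the focal length in pixels is half the picture's height over the tangent of half this angle, whatever the lens; pixels are square), "cx", "cy" (the principal point, pixels), "R" (3x3) and "t" (3): a world point X has camera coordinates R X + t; the wrist camera has in their place "T_tool_cam" (4x4, takes a point from camera to tool coordinates, whose origin is the TCP and whose axes are the flange's). Camera axes: x right, y down, z forward; pixel columns grow to the right and rows downward; lengths in m; the calibration is good to about 2 mm. A picture is of the moment at which its call begins: read the wrist's pose just before it. There is no depth.
- manip.finish_job(): hands the job in; it is judged then, once.
The state is a dict: "time": time; "joints": joint angles; "dq": joint speeds; "joint_torque": joint torques, N m; "ee_pos": TCP position; "tcp_rot": TCP orientation; "force": force on the tool from outside, world axes, zero at the start; "torque": the same for the moment, N m; "grip_width": finger opening in m; "gripper_force": force on a finger pad.
Only numpy, scipy, OpenCV 4.12 (cv2) and the standard library are available. Lean on these libraries where they do the work, as an engineer would, in place of code of your own. Each camera call takes 0.05 s, during which the arm holds its last target. There are 200 camera calls.

## Task

The board holder must open one hole wider so that the small green board will fit. First fold its amber shield up until it stands upright and leave it standing, then pull the red plunger knob up, slide the jaw along to the next hole, away from the shield's hinge, and let the pin drop fully home. Finish still gripping the red knob with the pin held in that hole; do not knock the other things about.

Things in the scene. Friction and masses are not known exactly. Their poses are not given: they have to be found in the camera images.
- holder: fixed board holder: grey base 66 mm wide, 10 mm thick, from x = -0.096 (open end) to +0.132 (hinge end); origin on its underside, z up. Fixed jaw: face at x = +0.078, top z = 0.046. Steel rail along x, top z = 0.028, holes 20 mm apart at x = +0.02, 0, -0.02, -0.04, -0.06; the pin starts in the one at x = 0. Hinge posts at x = +0.122, y = +-0.028, up to z = 0.099
- shield_hinge (a point): the shield's hinge line (along the holder's y), 92 mm above the worktop, at x = +0.122 in the holder's frame; does not move
- shield (a joint): angle of the amber shield (rad): 0 = lying level over the knob, toward the open end; pi/2 = upright; grows as its free edge is lifted; stop at 2.1. A framed panel 66 mm wide, 6 mm thick, that ends 107 mm from the hinge line. The hinge is stiff: it stays where it is left and takes 2 to 3 N at the bar
- shield_bar (a point): middle of the shield's black round grip bar, 10 mm thick, 68 mm long along the holder's y, on two thin arms 62 mm apart, free on both sides. 132 mm from the hinge along the panel and 28 mm off its outer face: shield level, it is 28 mm above the panel and 25 mm past its edge; shield upright, it is 132 mm above the hinge line and 28 mm beyond it (+x of the holder)
- knob: red plunger knob on the sliding carriage: upright cylinder 22 mm across, 32 mm tall; origin at its middle, 64 mm above the worktop with the pin home. Free all round for 40 mm down to 47 mm above the worktop. Under it a brass collar 18 mm wide; the carriage's flat top is at 38 mm; the moving jaw (top 46 mm) starts 40 mm from the knob's axis on the hinge side
- plunger (a joint): height of the plunger (m): 0 = pin home in a hole; stop at 0.014. The pin, 8 mm across in 9.5 mm holes, reaches 10 mm deep: it clears the rail when pulled up 10 mm. A spring pulls it down with 5 N when home, 10 N when fully up; let down over a hole it drops home by itself
- carriage (a joint): travel of the moving jaw's carriage along the rail (m): 0 at the start, grows toward the open end (-x of the holder); 0.020 = next hole, 0.040 = the one after. Carries plunger and knob. Slides with about 2 N once the pin is up
- board: small green circuit board, 45 x 18 x 9 mm, origin at the middle of its underside; bystander
- driver: green-handled screwdriver lying down, 14 x 116 x 14 mm, origin at the middle of its underside; bystander
- flux_jar: jar with a bright green lid, 41 mm across, 52 mm tall, origin at the middle of its underside; bystander
- earbud_case: white earbud case, 46 x 56 x 24 mm, origin at the middle of its underside; bystander
- bottle: white plastic bottle, 38 mm across, 74 mm tall, origin at the middle of its underside; bystander
- wick: flat blue round spool of wick, 43 x 58 x 9 mm, origin at the middle of its underside; bystander

How it is judged:
On the way, in this order (a step that is already met when the one before it is completed fails the run):
1. the shield stands upright (within 12 degrees) while the pin is still home in its first hole (value of joint shield between 1.36 and 1.78 rad and value of joint carriage between -0.003 and 0.003 m and value of joint plunger below 0.002 m), for 0.2 s.
2. the plunger is pulled up by its knob, 9 mm or more (value of joint plunger above 0.009 m and contact force between the fingers and knob above 1 N), for 0.1 s.
At the end, for the whole second after the job is handed in: The shield stands upright (within 12 degrees), the carriage is at the next hole (20 mm on, within 3 mm), the pin is home (within 2 mm), and the gripper's fingers still hold the red knob (more than 2 N), all at rest (value of joint shield between 1.36 and 1.78 rad and value of joint carriage between 0.017 and 0.023 m and value of joint plunger below 0.002 m and contact force between the fingers and knob above 2 N and linear speed of knob below 0.01 m/s); the arm keeps its last pose, push and grip.
It fails at once if a bystander is knocked away (moved more than 20 mm) (distance of any of board, driver, flux_jar, earbud_case, bottle, wick from where it was at the start of the episode above 0.02 m).
It also fails if it takes over 50 s, if anything falls off the work surface, if the arm or the gripper's body presses on something with over 40 N, if the wrist force passes 120 N, or if a joint passes its speed limit or range.

## Working session

There is one attempt and no reset: what is moved stays moved. The work goes in short steps, Python scripts to look and compute and a tool call to move; the robot and the scene stay as the last step left them, time stands still between calls to the robot, and variables do not carry over. Pictures are saved under pics/ and viewed, at most 10 in all, crops included, and the job is handed in when it is done.

Besides the shell and the picture viewer there is one more tool, called as a command line: name --pt "numbers of a row" for each row, then --argument value for the rest. jog_arm: Moves the arm, as the interface text tells. Its arguments: {"type":"object","properties":{"delta_pos":{"type":"array","items":{"type":"array","items":{"type":"number"}}},"yaw":{"type":"array","items":{"type":"number"}},"jaw":{"type":"array","items":{"type":"number"}}},"required":["delta_pos","yaw","jaw"]}

```bash
mkdir -p pics; ls
cat > h.py <<'E'
import numpy as np, cv2
from station import manip, imaging
def K(d):
    f=210/np.tan(np.radians(d["fov_y"])/2); return f
def ray(d,u,v):
    f=K(d); c=np.array([(u-d["cx"])/f,(v-d["cy"])/f,1.]); R=np.array(d["R"]); return -R.T@np.array(d["t"]), R.T@c
def onz(d,u,v,z):
    o,r=ray(d,u,v); return o+r*(z-o[2])/r[2]
def proj(d,X):
    c=np.array(d["R"])@np.array(X)+np.array(d["t"]); f=K(d); return np.array([f*c[0]/c[2]+d["cx"],f*c[1]/c[2]+d["cy"]])
def two(d1,p1,d2,p2):
    o1,r1=ray(d1,*p1);o2,r2=ray(d2,*p2)
    s=np.linalg.lstsq(np.c_[r1,-r2],o2-o1,rcond=None)[0]
    a=o1+s[0]*r1;b=o2+s[1]*r2; return (a+b)/2,np.linalg.norm(a-b)
def save(d,n): cv2.imwrite(f"pics/{n}.png",cv2.cvtColor(d["img"],cv2.COLOR_RGB2BGR))
E
python3 - <<'E'
from h import *
import pickle
for n in("scene","top"):
    d=imaging.get_image(n); save(d,n+"0"); pickle.dump(d,open(n+"0.pkl","wb")); print(n,d["fov_y"],-np.array(d["R"]).T@np.array(d["t"]))
print(manip.state())
E
```

```text
pics
scene 47.87740328214266 [ 1.13658996 -0.04239015  1.00194215]
top 49.411276161297295 [0.4484204  0.23624367 1.25529901]
{'time': 0.1, 'joints': array([ 1.08252521e+00,  2.07338524e-01,  1.54280317e+00,  1.70044188e-05,
        1.39351571e+00, -1.50523266e-01]), 'dq': array([-0.00143675, -0.00075893, -0.00194875, -0.00088499,  0.00114308,
        0.0003007 ]), 'joint_torque': array([-9.02889005e-04, -3.71868289e+01, -2.82291430e+01,  7.00165029e-02,
        3.12483916e-02, -4.15371835e-05]), 'ee_pos': array([0.19022231, 0.5418876 , 0.22340853]), 'tcp_rot': array([-5.27907796e-01, -3.09624538e+00,  3.07036028e-03]), 'force': array([ 0.06194386, -0.88215716,  0.37057001]), 'torque': array([-0.00545155,  0.0346147 , -0.02321036]), 'gripper_force': 0.0, 'grip_width': 0.09396492962825154}
```

View pics/scene0.png

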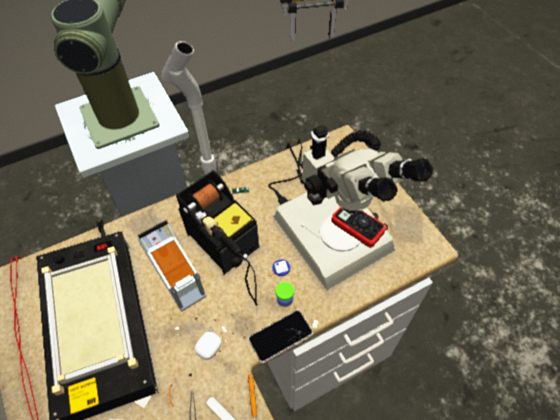

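View pics/top0.png

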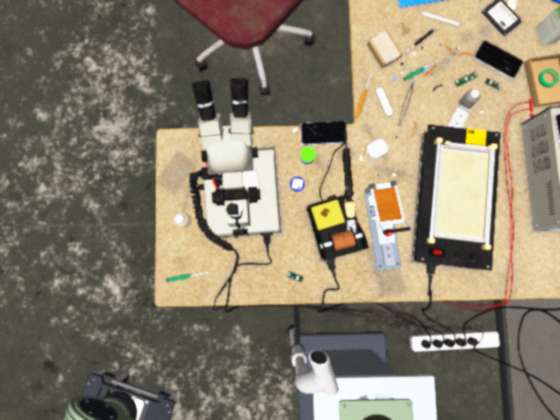

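Run:
```python
import pickle
from h import *
a=pickle.load(open("scene0.pkl","rb")); b=pickle.load(open("top0.pkl","rb"))
A=cv2.resize(a["img"][210:315,125:220],None,fx=4,fy=4,interpolation=3)
B=cv2.resize(b["img"][172:277,355:450],None,fx=4,fy=4,interpolation=3)
cv2.imwrite("pics/crop.png",cv2.cvtColor(np.hstack([A,B]),cv2.COLOR_RGB2BGR))
for p in [(375,188),(400,188),(375,268),(398,266)]: print(p,onz(b,*p,0.01))
for p in [(380,189),(400,189),(378,222),(403,222)]: print(p,onz(b,*p,0.092))
```

```text
(375, 188) [ 0.65491274 -0.02601885  0.01      ]
(400, 188) [ 0.65323116 -0.09466695  0.01      ]
(375, 268) [ 0.43623555 -0.01558404  0.01      ]
(398, 266) [ 0.44021605 -0.07775515  0.01      ]
(380, 189) [ 0.63839606 -0.02145478  0.092     ]
(400, 189) [ 0.63714138 -0.07273641  0.092     ]
(378, 222) [ 0.55329186 -0.01219103  0.092     ]
(403, 222) [ 0.55179764 -0.07575099  0.092     ]
```

View pics/crop.png

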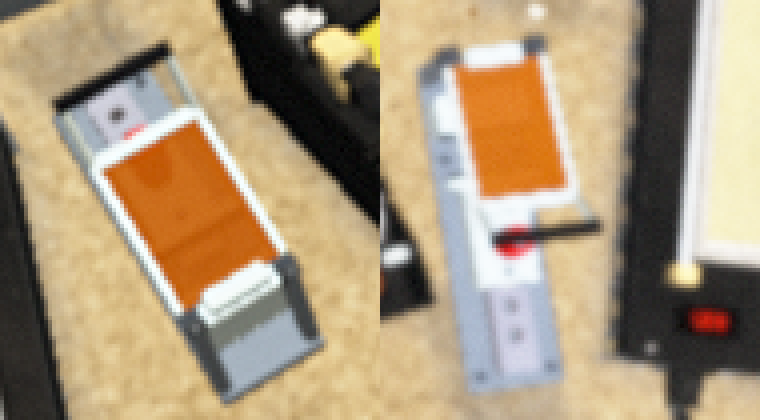

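Run:
```python
import pickle
from h import *
a=pickle.load(open("scene0.pkl","rb")); b=pickle.load(open("top0.pkl","rb"))
tp=lambda x,y:((x-380)/4+355-.4,y/4+172-.4)
sp=lambda x,y:(x/4+125-.4,y/4+210-.4)
L,e1=two(a,sp(169,48),b,tp(494,239)); R,e2=two(a,sp(57,106),b,tp(601,227))
print("bar",L,e1,R,e2,(L+R)/2,np.linalg.norm(L-R))
c1=onz(b,*tp(470,391),.01);c2=onz(b,*tp(563,381),.01);c3=onz(b,*tp(418,75),.01)
print(c1,c2,c3,np.linalg.norm(c1-c2),np.linalg.norm(c1-c3))
d=onz(a,*sp(324,344),.01);e=onz(a,*sp(225,402),.01); print("scene hinge end",d,e)
# knob via red in top: front bottom of visible
# rail axis direction
h=(c3-c1)/np.linalg.norm(c3-c1); print("yaw deg",np.degrees(np.arctan2(h[1],h[0])), np.degrees(np.arctan2((L-R)[1],(L-R)[0])-np.pi/2), np.degrees(np.arctan2((c1-c2)[1],(c1-c2)[0]))-90)
mid=(c1+c2+d+e)/4; print("mid corners",mid)
# hinge-plane predictions
for yd in (4,6,8):
    y=np.radians(yd); ex=np.array([np.cos(y),np.sin(y),0]); o=mid-ex*0.018
    print(yd,"origin",o,"knob",o+[0,0,.064],"bar", o+ex*(.122-.132)+[0,0,.12], proj(b,o+[0,0,.08]))
v=b["img"].astype(int); m=(v[...,0]>170)&(v[...,1]<90)&(v[...,2]<110); m[:,:370]=0;m[:,405:]=0
ys,xs=np.nonzero(m); print(xs.min(),xs.max(),ys.min(),ys.max(),xs.mean(),ys.mean(), onz(b,xs.mean(),ys.mean(),.08))
```

```text
bar [ 0.52548616 -0.01001365  0.14927013] 0.0023652671160757093 [ 0.53127662 -0.07503256  0.14865215] 0.00242064255207369 [ 0.52838139 -0.0425231   0.14896114] 0.06527916794853283
[ 0.43249633 -0.02106329  0.01      ] [ 0.43779924 -0.08395341  0.01      ] [0.64909129 0.00423723 0.01      ] 0.06311330428923122 0.21806763019178516
scene hinge end [0.6576665 0.0041527 0.01     ] [ 0.66363381 -0.05799959  0.01      ]
yaw deg 6.66254137599182 5.089226607692878 4.819796782477184
mid corners [ 0.54789897 -0.0397159   0.01      ]
4 origin [ 0.52994282 -0.04097152  0.01      ] knob [ 0.52994282 -0.04097152  0.074     ] bar [ 0.51996718 -0.04166908  0.13      ] [389.5899187  230.92581759]
6 origin [ 0.52999758 -0.04159741  0.01      ] knob [ 0.52999758 -0.04159741  0.074     ] bar [ 0.52005236 -0.0426427   0.13      ] [389.83482527 230.89869501]
8 origin [ 0.53007415 -0.04222101  0.01      ] knob [ 0.53007415 -0.04222101  0.074     ] bar [ 0.52017146 -0.04361275  0.13      ] [390.07838871 230.86305896]
385 390 229 235 387.6 232.6 [ 0.52645257 -0.03803069  0.08      ]
```

Run:
```python
import pickle
from h import *
a=pickle.load(open("scene0.pkl","rb")); b=pickle.load(open("top0.pkl","rb"))
print("nozzle",two(a,(183,47),b,(320,358)),"pole",two(a,(208,163),b,(293,328)), "el", two(a,(196,98),b,(300,352)))
for z in (0,.1,.2,.3,.4,.5): print(z, proj(a,[.0,.0,z]),proj(b,[0,0,z]),onz(b,320,358,z),onz(b,300,372,z),onz(b,293,328,z),onz(a,183,47,z))
A=cv2.resize(a["img"][20:180,120:260],None,fx=3,fy=3,interpolation=3)
B=cv2.resize(b["img"][260:420,240:400],None,fx=2,fy=3,interpolation=3)
cv2.imwrite("pics/crop2.png",cv2.cvtColor(np.hstack([A,B]),cv2.COLOR_RGB2BGR))
```

```text
nozzle (array([0.27343058, 0.16852061, 0.36442197]), np.float64(0.0013796257827098702)) pole (array([ 0.27051625,  0.18997393, -0.03257494]), np.float64(0.040063789635196134)) el (array([0.25016621, 0.18993287, 0.19313754]), np.float64(0.020040897055834037))
0 [118.8280967  117.43591772] [376.23029778 436.45770811] [0.20150249 0.13989972 0.        ] [0.16646873 0.19419231 0.        ] [0.28111651 0.20973045 0.        ] [-0.21941415  0.29004583  0.        ]
0.1 [108.27198452  91.56813673] [384.82944028 451.99729313] [0.22117253 0.1475747  0.1       ] [0.18892965 0.19754222 0.1       ] [0.29444432 0.21184255 0.1       ] [-0.08407659  0.25686667  0.1       ]
0.2 [96.3156983  62.26922557] [395.14869891 470.64531492] [0.24084258 0.15524968 0.2       ] [0.21139057 0.20089212 0.2       ] [0.30777213 0.21395466 0.2       ] [0.05126098 0.22368751 0.2       ]
0.3 [82.66086921 28.80803057] [407.76155225 493.4381116 ] [0.26051263 0.16292466 0.3       ] [0.23385148 0.20424203 0.3       ] [0.32109995 0.21606676 0.3       ] [0.18659854 0.19050835 0.3       ]
0.4 [66.91787213 -9.77022566] [423.52827813 521.93029872] [0.28018268 0.17059964 0.4       ] [0.2563124  0.20759194 0.4       ] [0.33442776 0.21817886 0.4       ] [0.32193611 0.15732919 0.4       ]
0.5 [ 48.5680487  -54.73651678] [443.80085915 558.56505576] [0.29985272 0.17827462 0.5       ] [0.27877332 0.21094185 0.5       ] [0.34775557 0.22029097 0.5       ] [0.45727367 0.12415003 0.5       ]
```

View pics/crop2.png

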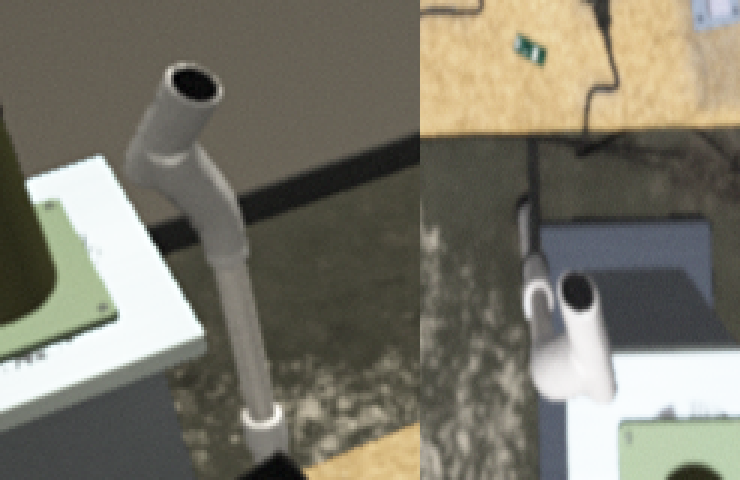

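Run:
```python
import pickle
from h import *
a=pickle.load(open("scene0.pkl","rb")); b=pickle.load(open("top0.pkl","rb"))
for s,t in [((425,170),(205,88)),((385,187),(240,85)),((320,130),(234,212)),((350,170),(230,165)),((312,190),(253,192)),((190,240),(0,0))][:5]: print(two(a,s,b,t))
for p in [(280,235),(277,150),(215,238),(197,180),(235,235)]: print(p,onz(b,*p,.03),onz(b,*p,.3))
```

```text
(array([0.8045848 , 0.38589847, 0.39033327]), np.float64(0.015074994275951003))
(array([0.80470452, 0.31193517, 0.39244265]), np.float64(0.0046962050046075576))
(array([0.56528506, 0.33795711, 0.29180714]), np.float64(0.006671352121472975))
(array([0.67149298, 0.34649413, 0.27188802]), np.float64(0.0042768109458395515))
(array([0.62283674, 0.29784174, 0.18096792]), np.float64(0.005561763333141073))
(280, 235) [0.53000585 0.23874647 0.03      ] [0.51202814 0.23819497 0.3       ]
(277, 150) [0.76383272 0.24152205 0.03      ] [0.69433023 0.24035893 0.3       ]
(215, 238) [0.52597539 0.41370796 0.03      ] [0.50888581 0.37460293 0.3       ]
(197, 180) [0.68559302 0.46189928 0.03      ] [0.63333099 0.41217508 0.3       ]
(235, 235) [0.5328058  0.35976717 0.03      ] [0.5142111  0.33254823 0.3       ]
```

jog_arm --pt "0 0 2" --pt "0 0 4" --pt "0 0 4" --pt "0 0 4" --pt "0 0 4" --pt "0 0 2" --pt "3.2 -3.8 0" --pt "3.2 -3.8 0" --pt "3.2 -3.8 0" --pt "3.2 -3.8 0" --pt "3.2 -3.8 0" --yaw '[0,0,0,0,0,0,-0.6,-0.7,-0.7,-0.7,-0.7]' --jaw '[0,0,0,0,0,0,0,0,0,0,0]'

```text
time: 1.2
ee_pos: [0.3512, 0.3508, 0.424]
tcp_rot: [-1.072, -2.953, 0.001]
force: [0.2, -0.1, 0.1]
grip_width: 0.0942
gripper_force: 0.0
```

jog_arm --pt "2.1 -3.6 0" --pt "2.1 -3.6 0" --pt "2.1 -3.6 0" --pt "2.1 -3.6 0" --pt "2.1 -3.6 0" --pt "2.1 -3.6 0" --pt "2.1 -3.6 0" --pt "0.7 -3.5 -1" --pt "0.7 -3.5 -2" --pt "0.7 -3.5 -2" --pt "0.7 -3.5 -2" --pt "0.2 0 -3" --pt "0 0 -3" --pt "0 0 0" --yaw '[-0.7,-0.7,-0.7,-0.7,-0.7,-0.7,-0.7,-0.7,-0.7,-0.6,-0.5,0,0,0]' --jaw '[0,0,0,0,0,0,0,0,0,0,0,0,0.4,0.4]'

```text
time: 2.6
ee_pos: [0.5243, -0.0392, 0.2888]
tcp_rot: [-2.1, -2.323, 0.008]
force: [-0.6, -0.9, -0.8]
grip_width: 0.081
gripper_force: 0.0
```

Run:
```python
from h import *
import pickle
s=manip.state(); d=imaging.get_image("wrist"); save(d,"w1"); d["s"]=s; pickle.dump(d,open("w1.pkl","wb")); print(s["ee_pos"],s["tcp_rot"],d["T_tool_cam"],d["fov_y"],s["joints"])
```

```text
[ 0.5242762  -0.03921772  0.28883272] [-2.09965834 -2.32339981  0.00848137] [[ 5.97223641e-04 -9.71717691e-01 -2.36144811e-01  6.68777510e-02]
 [ 9.99998916e-01  2.62569051e-04  1.44860266e-03 -4.44478776e-04]
 [-1.34562852e-03 -2.36145420e-01  9.71716795e-01 -1.59806527e-01]
 [ 0.00000000e+00  0.00000000e+00  0.00000000e+00  1.00000000e+00]] 60.420142794932794 [-2.39362952e-01  6.49819375e-02  1.56825741e+00 -6.83490679e-06
  1.51973294e+00 -3.40446891e-01]
```

View pics/w1.png

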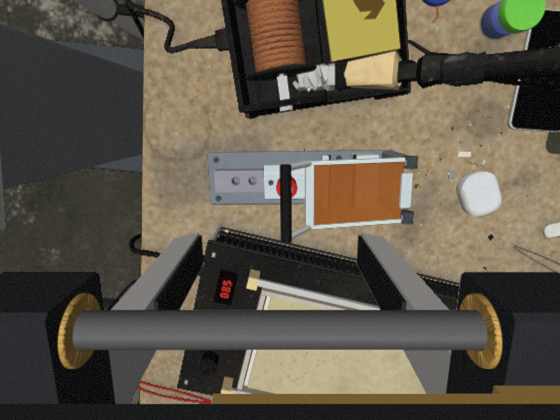

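```bash
cat >> h.py <<'E'
from scipy.spatial.transform import Rotation as Ro
def wr(d):
    T=np.eye(4); T[:3,:3]=Ro.from_rotvec(d["s"]["tcp_rot"]).as_matrix(); T[:3,3]=d["s"]["ee_pos"]
    M=np.linalg.inv(T@np.array(d["T_tool_cam"])); d["R"]=M[:3,:3]; d["t"]=M[:3,3]; return d
E
python3 - <<'E'
import pickle
from h import *
d=wr(pickle.load(open("w1.pkl","rb")))
az=lambda v:np.degrees(np.arctan2(v[1],v[0]))
b1,b2=onz(d,287,164,.149),onz(d,287.5,241,.149); print("bar",b1,b2,(b1+b2)/2,np.linalg.norm(b1-b2),az(b1-b2)-90)
v=d["img"].astype(int); m=((v[...,0]>150)&(v[...,1]<70)&(v[...,2]<80)).astype('uint8'); m[:165]=0;m[215:]=0
ys,xs=np.nonzero(m); print("red",xs.min(),xs.max(),ys.min(),ys.max()); print(onz(d,(xs.min()+xs.max())/2,(ys.min()+ys.max())/2,.08), onz(d,xs.min(),188,.08)-onz(d,xs.max(),188,.08))
c=[onz(d,*p,.01) for p in [(208,153),(209,204.5),(380,150.5)]]; print(c,np.linalg.norm(c[0]-c[1]),az(c[2]-c[0]),az(c[0]-c[1])-90)
m=(c[0]+c[1])/2; print("origin",m+.096*np.array([np.cos(np.radians(5.3)),np.sin(np.radians(5.3)),0]))
R=Ro.from_rotvec(d["s"]["tcp_rot"]).as_matrix(); print("tool y az",az(R[:,1]))
S=(pickle.load(open("w1.pkl","rb")))
E
```

```text
bar [ 0.52599085 -0.00980793  0.149     ] [ 0.53360673 -0.07693426  0.149     ] [ 0.52979879 -0.0433711   0.149     ] 0.06755698298099107 6.472867028530757
red 277 296 181 195
[ 0.52977312 -0.04315402  0.08      ] [-0.01965576 -0.00204159  0.        ]
[array([ 0.43262667, -0.0233494 ,  0.01      ]), array([ 0.43744311, -0.08739762,  0.01      ]), array([0.63902498, 0.00090796, 0.01      ])] 0.06422906299108405 6.7030493607335915 4.300562713484183
origin [ 0.53062446 -0.04650594  0.01      ]
tool y az 5.7928712640452344
```

jog_arm --pt "0.5 -0.4 -2" --pt "0 0 -3" --pt "0 0 -3" --pt "0 0 -3" --pt "0 0 -2.5" --pt "0 0 0" --pt "0 0 0" --pt "0 0 0" --pt "0 0 0" --pt "0 0 0" --yaw '[0,0,0,0,0,0,0,0,0,0]' --jaw '[0.4,0.4,0.4,0.4,0.4,1,1,1,1,1]'

```text
time: 3.65
ee_pos: [0.5334, -0.0437, 0.1611]
tcp_rot: [2.104, 2.33, 0.001]
force: [-6.5, -1.1, 3.6]
grip_width: 0.0198
gripper_force: 3.5
```

jog_arm --pt "0 0 0" --pt "0 0 0" --pt "0 0 0" --yaw '[0,0,0]' --jaw '[1,1,1]'

```text
time: 3.95
ee_pos: [0.5278, -0.0443, 0.1589]
tcp_rot: [-2.099, -2.327, 0.014]
force: [-12.9, -3.0, 6.4]
grip_width: 0.0088
gripper_force: 30.0
```

Run:
```python
from h import *
import pickle
s=manip.state(); d=imaging.get_image("wrist"); d2=imaging.get_image("top"); d3=imaging.get_image("scene")
A=d["img"][100:420,100:460]; B=cv2.resize(d3["img"][200:290,120:220],None,fx=3.55,fy=3.55,interpolation=3)
cv2.imwrite("pics/w2.png",cv2.cvtColor(np.hstack([A,B[:320]]),cv2.COLOR_RGB2BGR)); d["s"]=s; pickle.dump(d,open("w2.pkl","wb")); print(s["ee_pos"],s["grip_width"],s["gripper_force"],s["force"])
```

```text
[ 0.52777389 -0.04426069  0.15892204] 0.008831875637546291 30.01254916191101 [-12.91901868  -3.0335917    6.43052935]
```

View pics/w2.png

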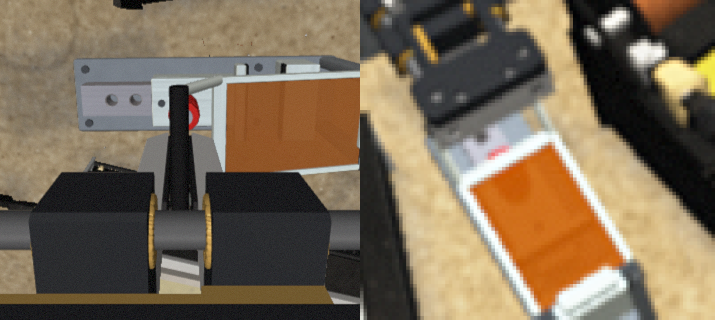

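jog_arm --pt "-0.2 0 0.2" --pt "0.4 0.04 0.7" --pt "0.4 0.04 0.7" --pt "0.5 0.05 0.7" --pt "0.5 0.05 0.7" --pt "0.55 0.05 0.6" --pt "0.55 0.05 0.6" --pt "0.6 0.06 0.55" --pt "0.6 0.06 0.55" --pt "0 0 0" --yaw '[0,0,0,0,0,0,0,0,0,0]' --jaw '[1,1,1,1,1,1,1,1,1,1]'

```text
time: 5.1
ee_pos: [0.569, -0.0396, 0.215]
tcp_rot: [-2.102, -2.329, 0.008]
force: [-12.7, -0.9, 12.7]
grip_width: 0.0086
gripper_force: 30.0
```

jog_arm --pt "0.3 0.03 0.6" --pt "0.5 0.05 0.6" --pt "0.7 0.07 0.45" --pt "0.7 0.07 0.4" --pt "0.75 0.08 0.35" --pt "0.75 0.08 0.3" --pt "0.8 0.08 0.25" --pt "0.8 0.08 0.2" --pt "0 0 0" --yaw '[0,0,0,0,0,0,0,0,0]' --jaw '[1,1,1,1,1,1,1,1,1]'

```text
time: 6.0
ee_pos: [0.6258, -0.0332, 0.2436]
tcp_rot: [-2.104, -2.332, -0.003]
force: [2.3, 3.5, -12.3]
grip_width: 0.0086
gripper_force: 30.0
```

jog_arm --pt "0 0 0" --pt "0 0 0" --pt "0 0 0" --pt "0 0 -0.6" --pt "0 0 -0.6" --pt "0 0 0" --pt "0 0 0" --pt "0 0 0" --pt "0 0 0" --pt "0 0 0" --yaw '[0,0,0,0,0,0,0,0,0,0]' --jaw '[0.7,0.7,0.7,0.7,0.7,0.7,1,1,1,1]'

```text
time: 7.0
ee_pos: [0.6249, -0.0341, 0.232]
tcp_rot: [2.105, 2.331, 0.001]
force: [1.4, -0.3, -0.9]
grip_width: 0.009
gripper_force: 30.0
```

Run:
```python
from h import *
s=manip.state(); d=imaging.get_image("wrist"); d3=imaging.get_image("scene")
A=d["img"][60:380,100:460]; B=cv2.resize(d3["img"][200:290,120:220],None,fx=3.55,fy=3.55,interpolation=3)
cv2.imwrite("pics/w3.png",cv2.cvtColor(np.hstack([A,B[:320]]),cv2.COLOR_RGB2BGR)); print(s["ee_pos"],s["grip_width"],s["gripper_force"],s["force"])
```

```text
[ 0.62493362 -0.03410022  0.2320396 ] 0.009004731334412945 29.995474219322205 [ 1.43818377 -0.26159166 -0.93857784]
```

View pics/w3.png

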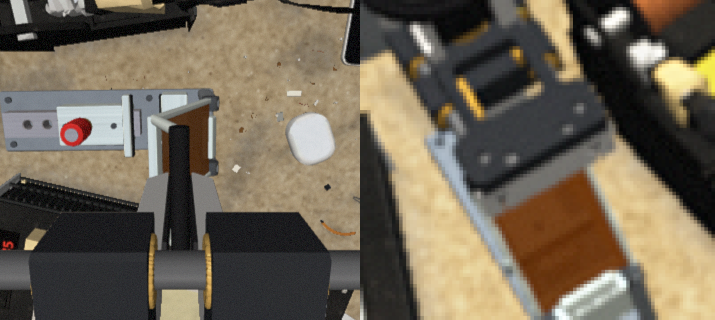

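jog_arm --pt "0.65 0.07 0.1" --pt "0.65 0.07 0.1" --pt "0.65 0.07 0.05" --pt "0.7 0.07 0.0" --pt "0.7 0.07 0.0" --pt "0.7 0.07 -0.05" --pt "0.7 0.07 -0.1" --pt "0.7 0.07 -0.1" --pt "0 0 0" --pt "0 0 0" --yaw '[0,0,0,0,0,0,0,0,0,0]' --jaw '[1,1,1,1,1,1,1,1,1,1]'

```text
time: 8.1
ee_pos: [0.6804, -0.0282, 0.2318]
tcp_rot: [2.104, 2.331, 0.004]
force: [0.2, 1.4, 1.5]
grip_width: 0.009
gripper_force: 30.0
```

jog_arm --pt "0 0 0" --pt "0 0 0" --pt "0 0 0" --pt "0 0 2" --pt "0 0 3" --pt "0 0 3" --pt "-3 -0.3 0" --pt "-4 -0.4 0" --pt "-4 -0.4 0" --pt "-4 -0.4 0" --pt "0 0 -3" --pt "0 0 -3" --pt "0 0 -3" --pt "0 0 -2" --pt "0 0 0" --pt "0 0 0" --yaw '[0,0,0,0,0,0,0,0,0,0,0,0,0,0,0,0]' --jaw '[0.6,0.6,0.6,0.6,0.6,0.6,0.6,0.6,0.6,0.6,0.5,0.5,0.5,0.5,0.5,0.5]'

```text
time: 9.7
ee_pos: [0.5291, -0.0436, 0.2023]
tcp_rot: [2.105, 2.332, -0.0]
force: [-0.5, 0.7, 0.8]
grip_width: 0.0469
gripper_force: 0.0
```

Run:
```python
from h import *
s=manip.state(); d=imaging.get_image("wrist"); d["s"]=s; wr(d); d3=imaging.get_image("scene")
A=d["img"][60:380,100:460]; B=cv2.resize(d3["img"][200:290,120:220],None,fx=3.55,fy=3.55,interpolation=3)
cv2.imwrite("pics/w4.png",cv2.cvtColor(np.hstack([A,B[:320]]),cv2.COLOR_RGB2BGR)); print(s["ee_pos"],s["grip_width"],s["force"])
v=d["img"].astype(int); m=((v[...,0]>120)&(v[...,1]<100)&(v[...,2]<110)&(v[...,0]-v[...,1]>70)).astype('uint8')
n,l,st,c=cv2.connectedComponentsWithStats(m)
for i in range(1,n):
    if st[i,4]>60: x,y,w,h,a=st[i]; print(st[i],onz(d,x+w/2,y+h/2,.08)); print(onz(d,x,y+h/2,.08),onz(d,x+w,y+h/2,.08))
```

```text
[ 0.52910851 -0.04364181  0.20226691] 0.04687329539211039 [-0.45439391  0.74369322  0.80376755]
[267 184  27  31 429] [ 0.52959396 -0.04131875  0.08      ]
[ 0.51882029 -0.04242276  0.08      ] [ 0.54036873 -0.04021464  0.08      ]
```

View pics/w4.png

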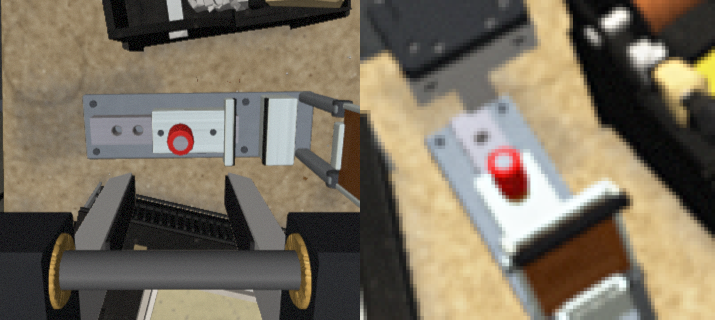

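Run:
```python
import pickle
from h import *
a=pickle.load(open("scene0.pkl","rb"))
for p in [(508,250),(625,200)]: print(onz(a,(p[0]-360)/3.55+120,p[1]/3.55+200,.224))
t=imaging.get_image("top")
v=t["img"].astype(int); g=v.sum(2)[170:215,365:425]; m=g<150
print([ (i+170,int(r.sum()),np.nonzero(r)[0][[0,-1]]+365) for i,r in enumerate(m) if r.sum()>5])
for r in (185,188,190): print(r,onz(t,395,r,.224))
```

```text
[ 0.67635954 -0.05760815  0.224     ]
[0.67789711 0.00695944 0.224     ]
[(191, 6, array([419, 424])), (192, 7, array([418, 424])), (193, 7, array([418, 424])), (194, 7, array([418, 424])), (195, 7, array([418, 424])), (196, 7, array([418, 424])), (197, 6, array([418, 423])), (198, 7, array([417, 423])), (199, 8, array([417, 424])), (200, 8, array([417, 424])), (201, 9, array([416, 424])), (202, 9, array([416, 424])), (203, 9, array([415, 423])), (204, 10, array([414, 423])), (205, 11, array([413, 423])), (206, 13, array([411, 423])), (207, 11, array([410, 422])), (208, 13, array([403, 422])), (209, 15, array([403, 422])), (210, 15, array([404, 421])), (211, 15, array([397, 421])), (212, 15, array([407, 421])), (213, 14, array([407, 420])), (214, 13, array([407, 420]))]
185 [ 0.62524613 -0.02680374  0.224     ]
188 [ 0.61831356 -0.0264375   0.224     ]
190 [ 0.61369783 -0.02619366  0.224     ]
```

jog_arm --pt "0 0 -3" --pt "0 0 -3" --pt "0 0 -3" --pt "0 0 -2" --pt "0 0 -2" --pt "0 0 0" --pt "0 0 0" --pt "0 0 0" --pt "0 0 0" --pt "0 0 0" --pt "0 0 0" --yaw '[0,0,0,0,0,0,0,0,0,0,0]' --jaw '[0.5,0.5,0.5,0.5,0.5,0.5,1,1,1,1,1]'

```text
time: 10.95
ee_pos: [0.5301, -0.0438, 0.0734]
tcp_rot: [2.104, 2.33, 0.002]
force: [-1.2, -0.6, 5.5]
grip_width: 0.0217
gripper_force: 30.0
```

jog_arm --pt "0 0 0.3" --pt "0 0 0.3" --pt "0 0 0.3" --pt "0 0 0.3" --pt "0 0 0" --pt "0 0 0" --yaw '[0,0,0,0,0,0]' --jaw '[1,1,1,1,1,1]'

```text
time: 11.55
ee_pos: [0.5284, -0.0437, 0.0833]
tcp_rot: [-2.105, -2.331, 0.002]
force: [1.4, -3.2, -8.8]
grip_width: 0.021
gripper_force: 30.0
```

jog_arm --pt "0 0 0.2" --pt "0 0 0" --pt "0 0 0" --yaw '[0,0,0]' --jaw '[1,1,1]'

```text
time: 11.85
ee_pos: [0.5284, -0.0437, 0.0855]
tcp_rot: [-2.104, -2.331, 0.002]
force: [0.6, -5.3, -8.8]
grip_width: 0.0214
gripper_force: 30.0
```

jog_arm --pt "-0.3 -0.03 0" --pt "-0.3 -0.03 0" --pt "-0.3 -0.03 0" --pt "-0.3 -0.03 0" --pt "-0.3 -0.03 0" --pt "-0.3 -0.03 0" --pt "-0.2 -0.03 0" --pt "0 0 0" --pt "0 0 0" --yaw '[0,0,0,0,0,0,0,0,0]' --jaw '[1,1,1,1,1,1,1,1,1]'

```text
time: 12.75
ee_pos: [0.509, -0.0459, 0.0861]
tcp_rot: [2.105, 2.331, -0.0]
force: [2.1, -5.4, -9.9]
grip_width: 0.0213
gripper_force: 30.0
```

jog_arm --pt "0 0 -0.3" --pt "0 0 -0.3" --pt "0 0 -0.3" --pt "0 0 -0.3" --pt "0 0 -0.1" --pt "0 0 0" --pt "0 0 0" --yaw '[0,0,0,0,0,0,0]' --jaw '[1,1,1,1,1,1,1]'

```text
time: 13.45
ee_pos: [0.5091, -0.0459, 0.0736]
tcp_rot: [2.105, 2.332, -0.001]
force: [-0.2, -5.9, -5.7]
grip_width: 0.0212
gripper_force: 30.0
```

jog_arm --pt "0 0 -0.15" --pt "0 0 -0.15" --pt "0 0 0" --pt "0 0 0" --yaw '[0,0,0,0]' --jaw '[1,1,1,1]'

```text
time: 13.85
ee_pos: [0.5107, -0.0459, 0.0733]
tcp_rot: [2.103, 2.33, 0.002]
force: [-3.7, -3.3, 9.7]
grip_width: 0.0214
gripper_force: 30.0
```

Run:
```python
from h import *
s=manip.state(); d=imaging.get_image("wrist"); d["s"]=s; wr(d); d3=imaging.get_image("scene")
A=d["img"][60:380,100:460]; B=cv2.resize(d3["img"][200:290,120:220],None,fx=3.55,fy=3.55,interpolation=3)
cv2.imwrite("pics/w5.png",cv2.cvtColor(np.hstack([A,B[:320]]),cv2.COLOR_RGB2BGR)); print(s["ee_pos"],s["grip_width"],s["gripper_force"],s["force"])
```

```text
[ 0.51066701 -0.04588744  0.07329246] 0.021419321407536725 30.01252770423889 [-3.68762747 -3.31566048  9.6918893 ]
```

View pics/w5.png

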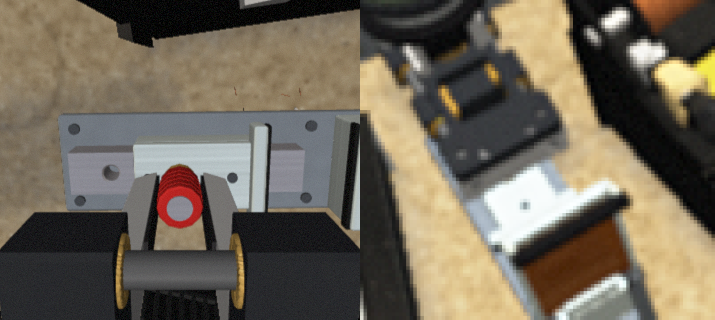

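```bash
python3 -c "
from station import manip; print(manip.finish_job())"
```

```text
the job is handed in; nothing more can be done
None
```

The job is handed in with the shield upright and the red knob still gripped. The carriage has moved one hole (about 19.5 mm) toward the open end, and the pin is pressed home; the hand-in returned no verdict.

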